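# Move the pan to the large zone of the shielded hotplate

## Task

Lower the drop-down front of the clear draught shield all the way, keeping hold of it so that it does not drop, and slide the steel pan sideways from the small heating zone to the middle of the large one without lifting it off the hotplate. Then, having let go of the pan, raise the front again and press it fully home past its catch, leaving everything else where it stands.

Things in the scene. Friction and masses are not known exactly. Their poses are not given: they have to be found in the camera images.
- hotplate: White hotplate, flat top 100 mm above the table, base x -105 to +145 mm, 380 wide (y), in a clear shield: 6 mm side and back walls (368 mm between the sides) and a roof from x = -95 mm to the back, underside 265, top 273 mm above the table. The pan stands under the roof: reach it from the front, tool leaning. Fixed; place and yaw vary. Origin: on the table; x front to back, z up.
- door (a joint): Drop-down front of the shield, hinged at its lower edge: 0 = closed, upright; 1.5 rad = fully down, nearly level, top towards the unit's -x. Clear panel 362 mm wide, 120 high, 8 thick, 0.6 kg; falls if let go part way. A sprung ball catch on an ear at its top corner (unit's +y) takes 5 to 10 N at the bar to pull free or press home; it acts from 0 to 0.13 rad; home is below 0.03.
- door_bar (a point): Middle of the door's round steel bar handle, 12 mm thick, 180 long, parallel to the unit's y, on a bent arm at each end. It lies 155 mm from the hinge line along the panel and 35 mm in front of the panel, so 253 mm above the table when closed. Clear gap of 29 mm or more around its middle 150 mm. Moves with the door.
- door_hinge (a point): Middle of the hinge line, which runs along the hotplate's y, 110 mm in front of the hotplate's origin (x = -110 mm) and 98 mm above the table. Fixed to the hotplate.
- pan: Round flat steel pan, 100 mm across, 45 high, about 0.5 kg, open above, on the small zone at the start. A straight flat handle (14 mm wide, 10 high, its middle 33 mm above the underside) reaches to 106 mm from the centre along the pan's -x, towards the unit's front. Origin: centre of the underside.
- pan_grip (a point): Place to grip on the pan's handle: 82 mm from the pan's centre along -x, 33 mm above its underside.
- zone_small: Small round dark heating zone, 80 mm across, a flat mark in the hotplate's top; origin at its centre, on the top surface. One zone lies 76 mm to either side of the unit's middle line, 15 mm behind its origin; which is left and which right varies.
- zone_large: Large round dark heating zone, 132 mm across, a flat mark in the hotplate's top; origin at its centre, on the top surface. The pan must end in its middle.
- beaker: Bystander: glass beaker, 50 mm across, 75 high, on the hotplate at the back behind the pan. Origin: centre of its underside.
- jar: Bystander: amber jar, 68 mm across, 75 high, on the table beside the space into which the door comes down. Origin: centre of its underside.
- reagent: Bystander: glass bottle, 72 mm across, 170 high, on the table. Origin: centre of its underside.
- can: Bystander: glass jar, 66 mm across, 70 high, in the steel tray. Origin: centre of its underside.
- spatula: Bystander: spatula, 180 mm long, lying on the table. Origin: middle, on the table.

How it is judged (in metres and radians):
On the way, in this order (a step that is already met when the one before it is completed fails the run):
1. the shield's front is lowered all the way (above 1.4 rad) (value of joint door above 1.4 rad), for 0.2 s.
2. the pan stands in the middle of the large zone (within 20 mm), let go, with the front still down (horizontal distance between pan and zone_large below 0.02 m and z of pan in the frame of hotplate below 0.105 m and angle between pan's own z axis and vertical below 0.08 rad and linear speed of pan below 0.02 m/s and value of joint door above 1.2 rad and contact force between the fingers and pan below 0.3 N), for 0.2 s.
At the end, for the whole second after the job is handed in: The shield's front is shut past its catch (below 0.03 rad) and the pan stands flat and at rest on the hotplate, its centre within 20 mm of the centre of the large zone (horizontal distance between pan and zone_large below 0.02 m and z of pan in the frame of hotplate below 0.105 m and angle between pan's own z axis and vertical below 0.08 rad and linear speed of pan below 0.02 m/s and value of joint door below 0.03 rad); the robot touches nothing.
It fails at once if the front is let drop (falls faster than 3 rad/s) (velocity of joint door above 3 rad/s).
It fails at once if the pan is lifted more than 12 mm off the hotplate or tipped over 0.35 rad (z of pan in the frame of hotplate above 0.112 m or angle between pan's own z axis and vertical above 0.35 rad).
It fails at once if a bystander is moved by more than 30 mm (distance of any of beaker, jar, reagent, can, spatula from where it was at the start of the episode above 0.03 m).
It also fails if it takes over 72 s, if anything falls off the work surface, if the arm or the gripper's body presses on something with over 40 N, if the wrist force passes 120 N, or if a joint passes its speed limit or range.

## Robot

A 6-joint arm with a two-finger parallel gripper is mounted at the origin on the work surface. World frame = base frame: x ahead of the robot, y to its left, z up, the work surface at z = 0. Lengths are in m, angles in degrees, forces in N, time in s.
With the tool pointing down it reaches from about 0.35 to 0.8 m from the base axis. Payload 7.3 kg.
Tool frame: the origin (TCP) lies midway between the tips of the shut fingers; the grasp point (between the pads) lies 19 mm behind it; z points along the fingers, y is the line along which they close (so a half turn about z gives the same grasp; the last joint's range is limited). The gripper opens to 85 mm and grips with 20 to 120 N. Pads are 22 mm wide; open, the fingers measure 114 mm over their backs; the gripper's body (76 mm by 85 mm) begins 54 mm behind the grasp point. The pads swing forward as they close: fully open they stand 13 mm farther back than shut.
Start: joints at [66.635, 19.595, 87.324, -0, 73.075, -8.365], TCP at [0.136, 0.507, 0.231] pointing down, gripper open.
Joint ranges: [-145.02, 145.02], [-44.19, 115.74], [2.07, 154.8], [-57.11, 237.11], [16.16, 152.29], [-177.93, 177.93]. Speed limits (degrees/s): [147.25, 147.25, 180, 180, 180, 180].

## Interface

Orientations are given as a 3x3 rotation matrix whose columns are the frame's x, y, z axes.
In Python, from plant import * gives the robot as it stands.
- The arm moves only by the tool drive_tool, never from a script. Its argument "deltas" is one flat list of numbers, 5 for each row, row after row: the closure, from -1 (fully open) to 1 (shut), then the shift along the tool's x, y, z in units of 1000 mm (1.0 is 1000 mm), then the turn about the tool's z in units of 180 degrees (1.0 is 180 degrees). A call has 1 to 8 rows; each row is the pose to reach, as a shift and turn from the pose commanded when the call began, along the tool's axes at that moment, turning the shorter way round; what a row does not reach only later rows make up. A row lasts 1/8 s, in which the tool goes at most 62.5 mm and 10.7 degrees, less where a joint would pass 70% of its speed; a pose out of reach is approached as far as the arm can. A call with a number of a shift or a turn outside -1 to 1 is refused whole. A call with a gripper value outside its range is refused whole. The fingers move at their own pace and stop on an object; "force" is the grip in N (left out, the last holds). Time passes only in rows, so rows that repeat a pose let the fingers close. It gives the time, the measured TCP pose, the force, the opening and the grip force at its end, in the units of the state.
- sense(): the state, without advancing time (a new reading comes with each control period).
- grab_frame(name): name is "scene" or "side" or "wrist"; returns the picture (480x640x3 uint8, blue, green, red); there is no depth.
- camera_params(name): a dict with "fx", "fy", "cx", "cy" (pixels), "position" and "attitude" of the camera in the world. Camera axes: x right, y up, looking along -z (the intrinsics and any distortion apply to the point x, -y, -z); pixel columns grow to the right and rows downward; lengths in m; the calibration is good to about 2 mm. A picture is of the moment at which its call begins: read the wrist's pose just before it. camera_params takes no time and is no camera call; for the wrist camera it gives the pose at the moment of the call.
- hand_in(): hands the job in; it is judged then, once.
The state is a dict: "t": time; "joint_pos": joint angles; "qvel": joint speeds; "effort": joint torques, N m; "tool_pos": TCP position; "orientation": TCP orientation; "wrist_force": force on the tool from outside, world axes, zero at the start; "wrist_torque": the same for the moment, N m; "width": finger opening in m; "grasp_force": force on a finger pad.
Only numpy, scipy, OpenCV 4.12 (cv2) and the standard library are available. Lean on these libraries where they do the work, as an engineer would, in place of code of your own. Each camera call takes 0.05 s, during which the arm holds its last target. There are 200 camera calls.

## Working session

There is one attempt and no reset: what is moved stays moved. The work goes in short steps, Python scripts to look and compute and a tool call to move; the robot and the scene stay as the last step left them, time stands still between calls to the robot, and variables do not carry over. Pictures are saved under pics/ and viewed, at most 10 in all, crops included, and the job is handed in when it is done.

Besides the shell and the picture viewer there is one more tool, called in YAML: its name, and indented under it one key for each argument. drive_tool: Moves the arm, as the interface text tells. Shifts and turns lie within -1 to 1; 1 stands for 1000 mm of shift or 180 degrees of turn. Its arguments: {"type":"object","properties":{"deltas":{"type":"array","items":{"type":"number","minimum":-1,"maximum":1}},"force":{"type":"number"}},"required":["deltas"]}

```bash
mkdir -p pics; ls; python3 - <<'E'
from plant import *
import cv2
s=sense();print(s)
for n in("scene","side","wrist"):
    print(n,camera_params(n)); cv2.imwrite(f"pics/{n}0.png",grab_frame(n))
E
```

```text
pics
{'t': 0.0, 'joint_pos': array([ 6.66329083e+01,  1.96365064e+01,  8.73756125e+01,  8.46728130e-04,
        7.30732238e+01, -8.36662451e+00]), 'qvel': array([-0.0393712 , -0.04830459, -0.04588703, -0.11396032, -0.0013209 ,
       -0.03996795]), 'effort': array([-5.10026366e-04, -4.33671105e+01, -2.46007133e+01, -1.58451380e-04,
        7.92712119e-03,  2.65534528e-08]), 'tool_pos': array([0.13571913, 0.50676182, 0.23063517]), 'orientation': array([[-9.65922530e-01,  2.58830643e-01, -6.03749199e-04],
       [ 2.58831244e-01,  9.65921598e-01, -1.36173748e-03],
       [ 2.30715003e-04, -1.47160207e-03, -9.99998891e-01]]), 'wrist_force': array([ 0.12247906, -1.05117016, -0.35657801]), 'wrist_torque': array([-0.00088268,  0.00175782, -0.04946472]), 'grasp_force': 0.0, 'width': 0.08502849192809524}
scene {'fx': 436.0907712564848, 'fy': 436.0907712564848, 'cx': 312.0906640176172, 'cy': 235.1048700947692, 'position': array([0.53737092, 0.35329949, 0.98027348]), 'attitude': array([[-0.99786724,  0.06057915, -0.02431323],
       [-0.0651916 , -0.94381098,  0.32399213],
       [-0.00331993,  0.32488615,  0.94574731]])}
side {'fx': 497.42117226198206, 'fy': 497.42117226198206, 'cx': 319.5156962101796, 'cy': 239.14552619027506, 'position': array([ 0.85479007, -0.06351123,  1.16697405]), 'attitude': array([[ 0.41509072, -0.86315057,  0.28752528],
       [ 0.90973761,  0.39074586, -0.1403394 ],
       [ 0.00878472,  0.31982614,  0.94743552]])}
wrist {'fx': 345.436473420449, 'fy': 345.436473420449, 'cx': 318.5098398211651, 'cy': 242.70751111862407, 'position': array([0.07320591, 0.52399728, 0.37232426]), 'attitude': array([[ 2.58890942e-01, -9.32986948e-01, -2.50021668e-01],
       [ 9.65906449e-01,  2.49944313e-01,  6.74727493e-02],
       [-4.59700454e-04, -2.58965625e-01,  9.65886429e-01]])}
```

View pics/scene0.png

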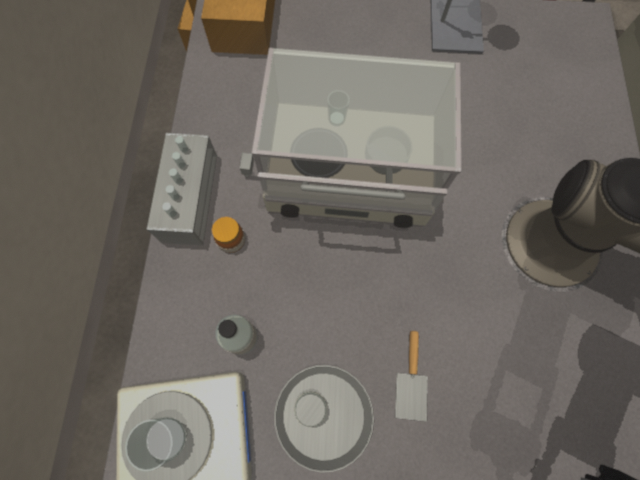

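View pics/side0.png

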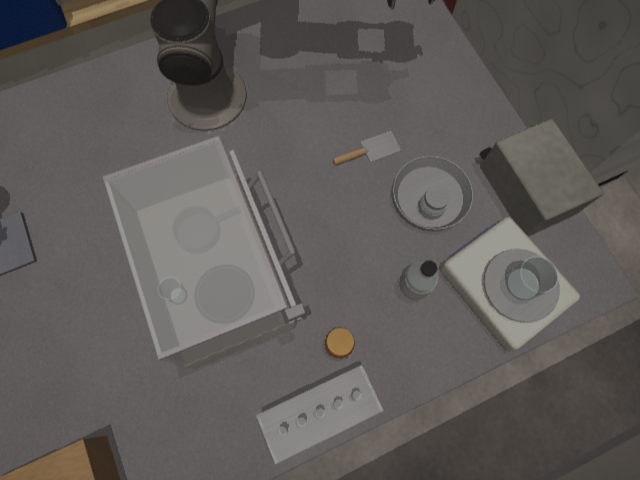

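The scene view shows the unit, front towards world +y: roof corners near (272,50), (460,63), (254,153) and (447,190). The catch is at (247,163), the large zone at (320,150) and the pan at (388,150). The side view shows the same unit, with the pan at (197,228), the large zone at (225,293) and the bar at (275,215). Next I enlarge both to pick exact pixels.

```bash
python3 - <<'E'
import cv2,numpy as np
def crop(f,o,x0,y0,w,h,k):
    c=cv2.imread(f)[y0:y0+h,x0:x0+w]; c=cv2.resize(c,None,fx=k,fy=k,interpolation=cv2.INTER_CUBIC)
    c=cv2.convertScaleAbs(c,alpha=1.5,beta=-40)
    for i in range(x0-x0%20+20,x0+w,20):
        cv2.line(c,((i-x0)*k,0),((i-x0)*k,8),(0,0,255),1); cv2.putText(c,str(i),((i-x0)*k-10,18),0,.35,(0,0,255))
    for i in range(y0-y0%20+20,y0+h,20):
        cv2.line(c,(0,(i-y0)*k),(8,(i-y0)*k),(0,0,255),1); cv2.putText(c,str(i),(9,(i-y0)*k+4),0,.35,(0,0,255))
    cv2.imwrite(o,c)
crop("pics/scene0.png","pics/sc1.png",225,40,250,196,3)
crop("pics/side0.png","pics/sd1.png",95,130,220,196,3)
E
```

```text
(no output)
```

View pics/sc1.png

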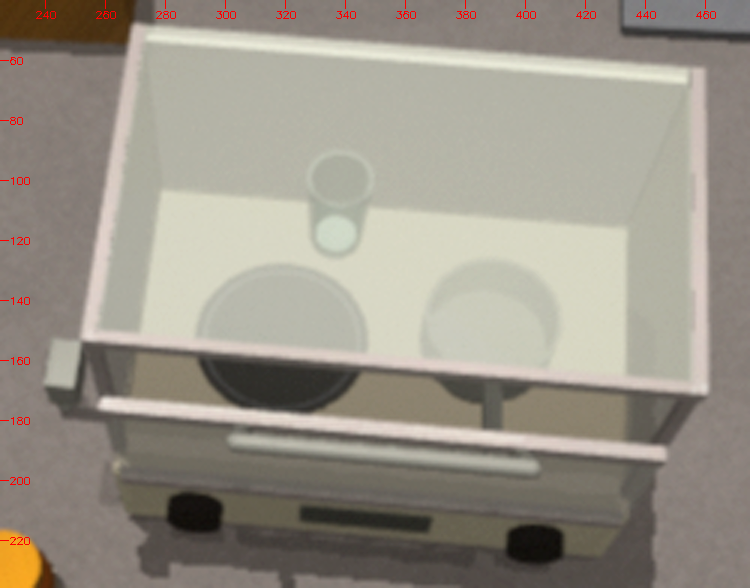

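View pics/sd1.png

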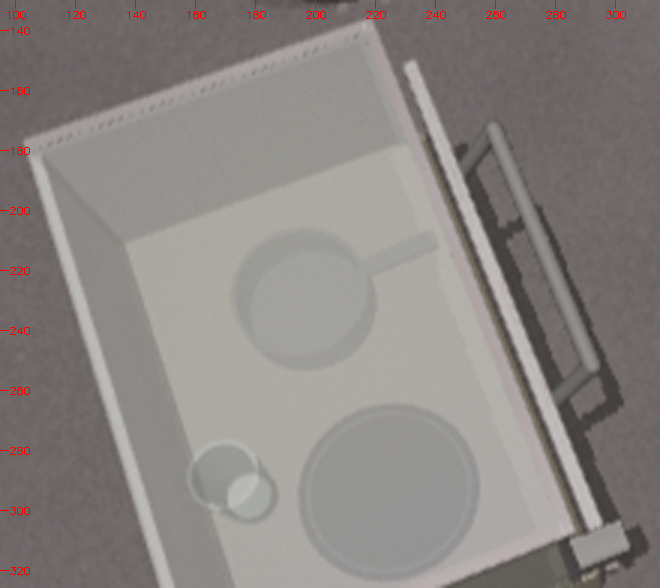

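```bash
cat >h.py <<'E'
import numpy as np
from plant import *
from scipy.optimize import least_squares
def proj(n,P):
    c=camera_params(n);p=(np.atleast_2d(P)-c["position"])@c["attitude"]
    return np.c_[c["cx"]+c["fx"]*p[:,0]/-p[:,2], c["cy"]-c["fy"]*p[:,1]/-p[:,2]]
def ray(n,uv,z):
    c=camera_params(n);d=c["attitude"]@np.array([(uv[0]-c["cx"])/c["fx"],-(uv[1]-c["cy"])/c["fy"],-1])
    return c["position"]+d*(z-c["position"][2])/d[2]
def U2W(q,P):
    c,s=np.cos(q[2]),np.sin(q[2]);P=np.atleast_2d(P)
    return np.c_[q[0]+c*P[:,0]-s*P[:,1],q[1]+s*P[:,0]+c*P[:,1],P[:,2]]
E
python3 - <<'E'
from h import *
m=.001*np.array
F=[("scene",(252.3,153.3),(-95,190,273)),("scene",(460.7,171.3),(-95,-190,273)),("scene",(269.3,48.3),(145,190,273)),("scene",(460,63),(145,-190,273)),
("scene",(257.7,174.7),(-114,181,218)),("scene",(447,191.7),(-114,-181,218)),("scene",(301,186),(-145,90,253)),("scene",(405,195.7),(-145,-90,253)),
("scene",(319.1,153),(15,76,100)),("side",(224.7,294),(15,76,100)),("side",(259.3,171.7),(-145,-90,253)),("side",(293,252.7),(-145,90,253)),
("side",(219,136.7),(-95,-190,273)),("side",(103.3,176.7),(145,-190,273))]
f=lambda q:np.concatenate([(proj(n,U2W(q,np.array(P)/1000.))-uv).ravel() for n,uv,P in F])
r=least_squares(f,[.45,0,-1.5],loss="soft_l1");q=r.x;print(q,np.degrees(q[2]));print(f(q).reshape(-1,2).round(1))
np.save("q.npy",q)
c,s=np.cos(q[2]),np.sin(q[2])
inv=lambda p:(np.round(1000*np.array([c*(p[0]-q[0])+s*(p[1]-q[1]),-s*(p[0]-q[0])+c*(p[1]-q[1])]),1))
print("rim",[inv(ray(*a)) for a in(("side",(196.7,229.7),.145),("scene",(388.3,146.3),.145))])
print("hend side",inv(ray("side",(240.7,209.3),.138)),"handle scene",inv(ray("scene",(389,178),.138)))
print("jar",inv(ray("scene",(227,232),.075)),"bar",U2W(q,[-.145,0,.253]),"hinge",U2W(q,[-.11,0,.098]))
E
```

```text
Traceback (most recent call last):
TypeError: unsupported operand type(s) for *: 'float' and 'builtin_function_or_method'
```

```bash
cat > fit.py <<'E'
from h import *
F=[("scene",(252.3,153.3),(-95,190,273)),("scene",(460.7,171.3),(-95,-190,273)),("scene",(269.3,48.3),(145,190,273)),("scene",(460,63),(145,-190,273)),
("scene",(257.7,174.7),(-114,181,218)),("scene",(447,191.7),(-114,-181,218)),("scene",(301,186),(-145,90,253)),("scene",(405,195.7),(-145,-90,253)),
("scene",(319.1,153),(15,76,100)),("side",(224.7,294),(15,76,100)),("side",(259.3,171.7),(-145,-90,253)),("side",(293,252.7),(-145,90,253)),
("side",(219,136.7),(-95,-190,273)),("side",(103.3,176.7),(145,-190,273))]
f=lambda q:np.concatenate([(proj(n,U2W(q,np.array(P)/1000.))-uv).ravel() for n,uv,P in F])
r=least_squares(f,[.45,0,-1.5],loss="soft_l1");q=r.x;print(q,np.degrees(q[2]));print(f(q).reshape(-1,2).round(1))
np.save("q.npy",q)
c,s=np.cos(q[2]),np.sin(q[2])
inv=lambda p:(np.round(1000*np.array([c*(p[0]-q[0])+s*(p[1]-q[1]),-s*(p[0]-q[0])+c*(p[1]-q[1])]),1))
print("rim",[inv(ray(*a)) for a in(("side",(196.7,229.7),.145),("scene",(388.3,146.3),.145))])
print("hend side",inv(ray("side",(240.7,209.3),.138)),"handle scene",inv(ray("scene",(389,178),.138)))
print("jar",inv(ray("scene",(227,232),.075)),"bar",U2W(q,[-.145,0,.253]),"hinge",U2W(q,[-.11,0,.098]))
E
python3 fit.py
```

```text
[ 0.4832234  -0.12917545 -1.60811086] -92.13796518583791
[[-0.6 -0.6]
 [-0.5  0.2]
 [-0.1 -0.5]
 [-0.7  0.2]
 [ 0.9  1.4]
 [-0.6  1.6]
 [ 2.1  1.1]
 [-3.5  0.5]
 [-0.7 -0.1]
 [-0.7 -0.6]
 [-0.1  1.5]
 [-1.4 -0.9]
 [-0.9 -0.6]
 [-0.8 -0.3]]
rim [array([ 20.1, -67.9]), array([ 21. , -75.8])]
hend side [-84.5 -80. ] handle scene [-51.6 -81.8]
jar [-186.9  258.1] bar [[0.48863275 0.01572361 0.253     ]] hinge [[ 0.48732704 -0.01925202  0.098     ]]
```

The unit fit is good to about 2 px. Its origin is (0.483,-0.129), yaw -92°. The bar is at (0.489,0.016,0.253), and the pan sits at about (20,-72) mm in the unit frame. The drive has no tilt command, so I first test in free space above the start pose whether moving to the edge of reach makes the tool lean.

drive_tool:
  deltas: [-1,0,0,-0.06,0,-1,0,0,-0.12,0,-1,0,0,-0.18,0,-1,0,0,-0.24,0,-1,0,0,-0.3,0,-1,0,0,-0.36,0,-1,0,0,-0.42,0,-1,0,0,-0.48,0]

```text
t: 1.15
tool_pos: [0.1194, 0.4452, 0.6629]
orientation: [[-0.966, 0.259, -0.023], [0.259, 0.965, -0.033], [0.013, -0.037, -0.999]]
wrist_force: [-19.6, -56.6, 4.1]
width: 0.0854
grasp_force: 0.0
```

```bash
python3 -c "
from plant import *
s=sense();print(s['t'],s['joint_pos'].round(2),s['tool_pos'].round(4));print(s['orientation'].round(4))"
```

```text
1.15 [ 65.17  27.88   2.04   0.85 152.31  -9.08] [0.1194 0.4452 0.6629]
[[-0.9657  0.2585 -0.0226]
 [ 0.2592  0.9653 -0.0326]
 [ 0.0134 -0.0373 -0.9992]]
```

drive_tool:
  deltas: [-1,0,0,0,0,-1,0,0,0.03,0,-1,0,0,0.06,0,-1,0,0,0.1,0,-1,0,0,0.1,0]

```text
t: 1.78
tool_pos: [0.1162, 0.4406, 0.5602]
orientation: [[-0.966, 0.258, -0.026], [0.259, 0.965, -0.041], [0.015, -0.046, -0.999]]
wrist_force: [0.7, 0.2, 1.4]
width: 0.0853
grasp_force: 0.0
```

```bash
python3 -c "
from plant import *
s=sense();print(s['t'],s['joint_pos'].round(2),s['tool_pos'].round(4));print(s['orientation'].round(4))"
```

```text
1.775 [ 65.3   13.16  45.53   0.47 124.04  -9.45] [0.1162 0.4406 0.5602]
[[-0.9658  0.2581 -0.0262]
 [ 0.259   0.965  -0.0405]
 [ 0.0148 -0.0459 -0.9988]]
```

Moving against the edge of reach shifts the commanded orientation, and the shift stays, so lean can be built up bit by bit. I move to azimuth about 90°, where the inward lean points along world -y, and measure how much each push adds.

drive_tool:
  deltas: [-1,0.048,-0.013,-0.04,0,-1,0.1,-0.03,-0.08,0]

```text
t: 2.02
tool_pos: [0.0187, 0.4409, 0.645]
orientation: [[-0.965, 0.26, -0.021], [0.261, 0.965, -0.027], [0.013, -0.031, -0.999]]
wrist_force: [0.0, 1.1, 0.7]
width: 0.0855
grasp_force: 0.0
```

drive_tool:
  deltas: [-1,0,0,-0.06,0]

```text
t: 2.15
tool_pos: [0.0176, 0.4443, 0.675]
orientation: [[-0.967, 0.254, -0.015], [0.255, 0.967, 0.001], [0.015, -0.003, -1.0]]
wrist_force: [0.4, 0.7, 1.4]
width: 0.0854
grasp_force: 0.0
```

drive_tool:
  deltas: [-1,0,0,-0.06,0]

```text
t: 2.28
tool_pos: [0.0201, 0.4359, 0.6878]
orientation: [[-0.966, 0.258, -0.014], [0.257, 0.966, 0.021], [0.018, 0.017, -1.0]]
wrist_force: [-1.5, -7.0, 5.4]
width: 0.0855
grasp_force: 0.0
```

drive_tool:
  deltas: [-1,0,0,-0.06,0]

```text
t: 2.4
tool_pos: [0.0209, 0.4214, 0.7012]
orientation: [[-0.966, 0.26, -0.009], [0.259, 0.964, 0.053], [0.023, 0.048, -0.999]]
wrist_force: [0.3, -0.1, 0.6]
width: 0.0849
grasp_force: 0.0
```

```bash
python3 -c "
from plant import *
s=sense();print(s['t'],s['joint_pos'].round(2),s['tool_pos'].round(4));print(s['orientation'].round(4))"
```

```text
2.4 [ 75.79  22.83   2.07   2.69 152.29   3.24] [0.0209 0.4214 0.7012]
[[-0.9656  0.2597 -0.0092]
 [ 0.2589  0.9645  0.0525]
 [ 0.0225  0.0483 -0.9986]]
```

Pushing up at the edge adds about 1.7° of lean outward per call. On the -y side that outward lean points the way I need, along unit +x. I swing round there at height, turning the tool so the camera faces the front.

drive_tool:
  deltas: [-1,-0.42,-0.11,0.07,0.428,-1,-0.42,-0.11,0.07,0.428,-1,-0.42,-0.11,0.07,0.428,-1,-0.42,-0.11,0.07,0.428,-1,-0.42,-0.11,0.07,0.428,-1,-0.42,-0.11,0.07,0.428,-1,-0.42,-0.11,0.07,0.428,-1,-0.42,-0.11,0.07,0.428]

```text
t: 3.4
tool_pos: [0.3994, 0.2063, 0.6194]
orientation: [[0.045, 0.999, -0.004], [0.997, -0.045, 0.057], [0.057, -0.006, -0.998]]
wrist_force: [-0.4, 0.6, 0.1]
width: 0.0852
grasp_force: 0.0
```

```bash
cat >> h.py <<'E'
def st():
    s=sense();print(s['t'],s['joint_pos'].round(1),s['tool_pos'].round(4),"w",round(s['width'],4));print(s['orientation'].round(3).tolist(), s['wrist_force'].round(1),s['grasp_force'])
    return s
def to(s,p):  # tool-frame shift to world point p
    return np.round(s['orientation'].T@(np.array(p)-s['tool_pos']),3)
E
python3 -c "
from h import *
s=st();print(to(s,[.4,-.2,.6]),to(s,[-.01,-.43,.65]))"
```

```text
3.4 [ 15.2  13.9  34.3   4.3 131.   20.6] [0.3994 0.2063 0.6194] w 0.0852
[[0.045, 0.999, -0.004], [0.997, -0.045, 0.057], [0.057, -0.006, -0.998]] [-0.4  0.6  0.1] 0.0
[-0.406  0.019 -0.004] [-0.651 -0.381 -0.065]
```

drive_tool:
  deltas: [-1,-0.406,0.019,0,0,-1,-0.406,0.019,0,0,-1,-0.406,0.019,0,0,-1,-0.406,0.019,0,0,-1,-0.406,0.019,0,0,-1,-0.406,0.019,0,0,-1,-0.406,0.019,0,0]

```text
t: 4.28
tool_pos: [0.3999, -0.1997, 0.5983]
orientation: [[0.04, 0.999, -0.002], [0.998, -0.04, 0.051], [0.051, -0.004, -0.999]]
wrist_force: [0.9, 0.8, 0.5]
width: 0.0857
grasp_force: 0.0
```

drive_tool:
  deltas: [-1,-0.245,-0.4,-0.06,0,-1,-0.245,-0.4,-0.06,0,-1,-0.245,-0.4,-0.06,0,-1,-0.245,-0.4,-0.06,0,-1,-0.245,-0.4,-0.06,0,-1,-0.245,-0.4,-0.06,0,-1,-0.245,-0.4,-0.06,0,-1,-0.245,-0.4,-0.06,0]

```text
t: 5.28
tool_pos: [-0.0099, -0.4299, 0.6484]
orientation: [[0.04, 0.999, -0.01], [0.998, -0.04, 0.048], [0.047, -0.011, -0.999]]
wrist_force: [0.7, -1.5, 0.8]
width: 0.0858
grasp_force: 0.0
```

drive_tool:
  deltas: [-1,0.01,0,-0.06,0]

```text
t: 5.4
tool_pos: [-0.0107, -0.4401, 0.6742]
orientation: [[0.041, 0.999, -0.019], [0.999, -0.04, 0.017], [0.016, -0.02, -1.0]]
wrist_force: [0.7, 0.0, 1.0]
width: 0.0854
grasp_force: 0.0
```

drive_tool:
  deltas: [-1,0.01,0,-0.06,0]

```text
t: 5.52
tool_pos: [-0.0087, -0.4289, 0.6925]
orientation: [[0.037, 0.999, -0.028], [0.999, -0.037, -0.023], [-0.024, -0.028, -0.999]]
wrist_force: [1.2, 8.2, 7.2]
width: 0.0856
grasp_force: 0.0
```

drive_tool:
  deltas: [-1,0.02,0,-0.06,0]

```text
t: 5.65
tool_pos: [-0.0072, -0.4085, 0.7103]
orientation: [[0.035, 0.999, -0.038], [0.997, -0.037, -0.065], [-0.066, -0.036, -0.997]]
wrist_force: [0.1, 0.3, 1.3]
width: 0.0853
grasp_force: 0.0
```

drive_tool:
  deltas: [-1,0.02,0,-0.06,0]

```text
t: 5.78
tool_pos: [-0.0047, -0.3845, 0.7293]
orientation: [[0.032, 0.998, -0.05], [0.993, -0.038, -0.112], [-0.113, -0.046, -0.992]]
wrist_force: [-0.2, 0.4, -0.1]
width: 0.0851
grasp_force: 0.0
```

```bash
python3 -c "
from h import *
s=st()"
```

```text
5.775 [-100.8   18.8    2.1   -3.5  152.3 -102. ] [-0.0047 -0.3845  0.7293] w 0.0851
[[0.032, 0.998, -0.05], [0.993, -0.038, -0.112], [-0.113, -0.046, -0.992]] [-0.2  0.4 -0.1] 0.0
```

About 2.6° per push now. The push plane follows j1 (-101°), so I shift to +x to keep the lean direction at unit +x.

drive_tool:
  deltas: [-1,0.01,0.06,0,0]

```text
t: 5.9
tool_pos: [0.0532, -0.3753, 0.7283]
orientation: [[0.042, 0.998, -0.051], [0.992, -0.048, -0.121], [-0.123, -0.045, -0.991]]
wrist_force: [0.6, -0.6, 0.2]
width: 0.0854
grasp_force: 0.0
```

drive_tool:
  deltas: [-1,0.01,0.05,-0.03,0]

```text
t: 6.02
tool_pos: [0.1059, -0.3622, 0.7329]
orientation: [[0.034, 0.998, -0.048], [0.99, -0.04, -0.132], [-0.133, -0.043, -0.99]]
wrist_force: [-3.7, 10.2, 6.7]
width: 0.0857
grasp_force: 0.0
```

drive_tool:
  deltas: [-1,0.025,0,-0.057,0]

```text
t: 6.15
tool_pos: [0.1107, -0.3393, 0.7469]
orientation: [[0.025, 0.999, -0.049], [0.985, -0.033, -0.17], [-0.172, -0.044, -0.984]]
wrist_force: [-0.2, -0.2, 0.5]
width: 0.0856
grasp_force: 0.0
```

drive_tool:
  deltas: [-1,0.025,0,-0.057,0]

```text
t: 6.28
tool_pos: [0.1126, -0.3107, 0.7632]
orientation: [[0.025, 0.998, -0.049], [0.975, -0.035, -0.218], [-0.219, -0.042, -0.975]]
wrist_force: [-0.4, 1.4, -0.5]
width: 0.0852
grasp_force: 0.0
```

drive_tool:
  deltas: [-1,0.025,0,-0.057,0]

```text
t: 6.4
tool_pos: [0.1161, -0.2817, 0.777]
orientation: [[0.024, 0.998, -0.05], [0.965, -0.037, -0.261], [-0.262, -0.042, -0.964]]
wrist_force: [0.0, -0.8, 0.0]
width: 0.0855
grasp_force: 0.0
```

drive_tool:
  deltas: [-1,0.025,0,-0.057,0]

```text
t: 6.52
tool_pos: [0.1202, -0.251, 0.7892]
orientation: [[0.023, 0.998, -0.051], [0.953, -0.037, -0.302], [-0.304, -0.041, -0.952]]
wrist_force: [0.5, 0.2, -0.1]
width: 0.0855
grasp_force: 0.0
```

drive_tool:
  deltas: [-1,0.025,0,-0.057,0]

```text
t: 6.65
tool_pos: [0.1243, -0.2178, 0.7996]
orientation: [[0.022, 0.998, -0.051], [0.939, -0.038, -0.341], [-0.342, -0.041, -0.939]]
wrist_force: [0.6, 0.1, -0.1]
width: 0.0853
grasp_force: 0.0
```

```bash
python3 -c "
from h import *
s=st()"
```

```text
6.65 [-63.6   6.6   2.1 -25.1 152.3 -86.1] [ 0.1243 -0.2178  0.7996] w 0.0853
[[0.022, 0.998, -0.051], [0.939, -0.038, -0.341], [-0.342, -0.041, -0.939]] [ 0.6  0.1 -0.1] 0.0
```

drive_tool:
  deltas: [-1,-0.115,-0.03,0.1,0,-1,-0.115,-0.03,0.1,0,-1,-0.115,-0.03,0.1,0]

```text
t: 7.02
tool_pos: [0.0873, -0.3608, 0.7466]
orientation: [[0.021, 0.998, -0.052], [0.939, -0.037, -0.342], [-0.343, -0.041, -0.938]]
wrist_force: [0.6, -0.2, 0.7]
width: 0.0856
grasp_force: 0.0
```

drive_tool:
  deltas: [-1,0,0,-0.06,0]

```text
t: 7.15
tool_pos: [0.0873, -0.3455, 0.7711]
orientation: [[0.02, 0.998, -0.056], [0.944, -0.038, -0.327], [-0.329, -0.046, -0.943]]
wrist_force: [-0.1, -1.1, 2.9]
width: 0.0858
grasp_force: 0.0
```

drive_tool:
  deltas: [-1,0,0,-0.06,0]

```text
t: 7.28
tool_pos: [0.0734, -0.2768, 0.7898]
orientation: [[0.02, 0.999, -0.035], [0.954, -0.029, -0.297], [-0.298, -0.027, -0.954]]
wrist_force: [1.0, 3.6, 16.7]
width: 0.0851
grasp_force: 0.0
```

drive_tool:
  deltas: [-1,0,0,-0.06,0]

```text
t: 7.4
tool_pos: [0.0732, -0.2542, 0.8]
orientation: [[0.022, 0.999, -0.036], [0.942, -0.033, -0.333], [-0.334, -0.027, -0.942]]
wrist_force: [0.6, -0.0, -0.3]
width: 0.0854
grasp_force: 0.0
```

drive_tool:
  deltas: [-1,0,0,-0.06,0]

```text
t: 7.52
tool_pos: [0.0747, -0.234, 0.8078]
orientation: [[0.02, 0.999, -0.037], [0.931, -0.032, -0.363], [-0.364, -0.028, -0.931]]
wrist_force: [-0.1, 0.3, -0.5]
width: 0.0857
grasp_force: 0.0
```

drive_tool:
  deltas: [-1,0,0,-0.06,0]

```text
t: 7.65
tool_pos: [0.0762, -0.2132, 0.8146]
orientation: [[0.018, 0.999, -0.038], [0.92, -0.031, -0.39], [-0.391, -0.028, -0.92]]
wrist_force: [-0.2, 0.0, -0.2]
width: 0.085
grasp_force: 0.0
```

```bash
python3 -c "
from h import *
s=st()"
```

```text
7.65 [-82.9   2.7   2.1 -10.7 152.3 -91.9] [ 0.0762 -0.2132  0.8146] w 0.085
[[0.018, 0.999, -0.038], [0.92, -0.031, -0.39], [-0.391, -0.028, -0.92]] [-0.2  0.  -0.2] 0.0
```

drive_tool:
  deltas: [-1,0.03,0,-0.055,0]

```text
t: 7.78
tool_pos: [0.0839, -0.1796, 0.8202]
orientation: [[0.022, 0.999, -0.048], [0.909, -0.04, -0.414], [-0.416, -0.035, -0.909]]
wrist_force: [1.4, 0.7, -0.2]
width: 0.0855
grasp_force: 0.0
```

drive_tool:
  deltas: [-1,0.03,0,-0.055,0]

```text
t: 7.9
tool_pos: [0.0882, -0.1524, 0.8229]
orientation: [[0.017, 0.999, -0.048], [0.903, -0.036, -0.428], [-0.429, -0.036, -0.903]]
wrist_force: [0.0, -0.2, -0.1]
width: 0.0853
grasp_force: 0.0
```

drive_tool:
  deltas: [-1,0.03,0,-0.055,0]

```text
t: 8.02
tool_pos: [0.0899, -0.1302, 0.8241]
orientation: [[0.015, 0.999, -0.044], [0.9, -0.032, -0.435], [-0.436, -0.033, -0.899]]
wrist_force: [0.5, 0.2, -0.4]
width: 0.0853
grasp_force: 0.0
```

drive_tool:
  deltas: [-1,0.03,0,-0.055,0]

```text
t: 8.15
tool_pos: [0.0847, -0.1076, 0.8266]
orientation: [[0.007, 1.0, -0.021], [0.894, -0.016, -0.448], [-0.448, -0.016, -0.894]]
wrist_force: [-14.2, -3.3, 0.1]
width: 0.0853
grasp_force: 0.0
```

drive_tool:
  deltas: [-1,0.03,0,-0.055,0]

```text
t: 8.28
tool_pos: [0.0722, -0.0977, 0.8299]
orientation: [[0.005, 1.0, 0.007], [0.887, -0.002, -0.461], [-0.461, 0.009, -0.887]]
wrist_force: [-0.6, 0.7, -0.3]
width: 0.0854
grasp_force: 0.0
```

```bash
python3 -c "
from h import *
s=st()"
```

```text
8.275 [-31.3  -1.6   2.1 -57.1 152.3 -88.1] [ 0.0722 -0.0977  0.8299] w 0.0854
[[0.005, 1.0, 0.007], [0.887, -0.002, -0.461], [-0.461, 0.009, -0.887]] [-0.6  0.7 -0.3] 0.0
```

j4 reached its stop with the lean at 27.5°. For the rest I use the outstretched edge further out at -y, where the wrist is away from that limit.

drive_tool:
  deltas: [-1,-0.35,0,0.3,0,-1,-0.35,0,0.3,0,-1,-0.35,0,0.3,0,-1,-0.35,0,0.3,0,-1,-0.35,0,0.3,0,-1,-0.35,0,0.3,0,-1,-0.35,0,0.3,0,-1,-0.35,0,0.3,0]

```text
t: 9.28
tool_pos: [0.0666, -0.4222, 0.7588]
orientation: [[0.019, 1.0, -0.006], [0.884, -0.019, -0.468], [-0.468, 0.004, -0.884]]
wrist_force: [0.1, -0.0, 0.2]
width: 0.085
grasp_force: 0.0
```

drive_tool:
  deltas: [-1,-0.06,0,0,0,-1,-0.12,0,0,0]

```text
t: 9.52
tool_pos: [0.0625, -0.4961, 0.7648]
orientation: [[0.018, 1.0, -0.002], [0.877, -0.017, -0.48], [-0.48, 0.007, -0.877]]
wrist_force: [1.2, 2.3, 14.6]
width: 0.0851
grasp_force: 0.0
```

drive_tool:
  deltas: [-1,-0.06,0,0,0]

```text
t: 9.65
tool_pos: [0.0584, -0.5349, 0.7548]
orientation: [[0.018, 1.0, -0.0], [0.865, -0.016, -0.502], [-0.502, 0.009, -0.865]]
wrist_force: [0.5, 0.1, 0.5]
width: 0.0853
grasp_force: 0.0
```

drive_tool:
  deltas: [-1,-0.06,0,0,0]

```text
t: 9.78
tool_pos: [0.0549, -0.5667, 0.7493]
orientation: [[0.018, 1.0, 0.002], [0.848, -0.014, -0.53], [-0.53, 0.011, -0.848]]
wrist_force: [0.6, -1.1, 0.1]
width: 0.0854
grasp_force: 0.0
```

drive_tool:
  deltas: [-1,-0.06,0,0,0]

```text
t: 9.9
tool_pos: [0.0515, -0.5969, 0.7437]
orientation: [[0.018, 1.0, 0.004], [0.83, -0.013, -0.558], [-0.557, 0.013, -0.83]]
wrist_force: [0.9, -0.2, -0.2]
width: 0.0855
grasp_force: 0.0
```

```bash
python3 -c "
from h import *
s=st()"
```

```text
9.9 [-93.6  24.3   2.1   2.5 119.8 -90.7] [ 0.0515 -0.5969  0.7437] w 0.0855
[[0.018, 1.0, 0.004], [0.83, -0.013, -0.558], [-0.557, 0.013, -0.83]] [ 0.9 -0.2 -0.2] 0.0
```

drive_tool:
  deltas: [-1,-0.06,-0.01,0,0]

```text
t: 10.02
tool_pos: [0.0391, -0.625, 0.7394]
orientation: [[0.017, 1.0, 0.006], [0.811, -0.011, -0.585], [-0.584, 0.015, -0.811]]
wrist_force: [0.4, -0.1, -0.2]
width: 0.0855
grasp_force: 0.0
```

drive_tool:
  deltas: [-1,-0.06,-0.01,0,0]

```text
t: 10.15
tool_pos: [0.0262, -0.6508, 0.7362]
orientation: [[0.018, 1.0, 0.006], [0.791, -0.01, -0.612], [-0.612, 0.016, -0.791]]
wrist_force: [-0.4, 0.0, 0.7]
width: 0.0854
grasp_force: 0.0
```

drive_tool:
  deltas: [-1,-0.06,-0.01,0,0]

```text
t: 10.28
tool_pos: [0.0144, -0.6742, 0.7345]
orientation: [[0.018, 1.0, 0.007], [0.768, -0.01, -0.64], [-0.64, 0.017, -0.768]]
wrist_force: [-0.1, -0.4, -0.1]
width: 0.0855
grasp_force: 0.0
```

```bash
python3 -c "
from h import *
s=st()
a=to(s,[.38,-.35,.62]);b=to(s,[.47,.2,.45]);print(a,b,b-a)"
```

```text
10.275 [-97.8  28.    2.1   5.7 110.4 -93. ] [ 0.0144 -0.6742  0.7345] w 0.0855
[[0.018, 1.0, 0.007], [0.768, -0.01, -0.64], [-0.64, 0.017, -0.768]] [-0.1 -0.4 -0.1] 0.0
[ 0.329  0.36  -0.117] [ 0.862  0.442 -0.338] [ 0.533  0.082 -0.221]
```

drive_tool:
  deltas: [-1,0.33,0.36,-0.117,0,-1,0.33,0.36,-0.117,0,-1,0.33,0.36,-0.117,0,-1,0.33,0.36,-0.117,0,-1,0.33,0.36,-0.117,0,-1,0.33,0.36,-0.117,0,-1,0.33,0.36,-0.117,0,-1,0.33,0.36,-0.117,0]

```text
t: 11.28
tool_pos: [0.363, -0.3632, 0.6303]
orientation: [[0.024, 1.0, 0.013], [0.764, -0.01, -0.646], [-0.645, 0.025, -0.764]]
wrist_force: [-0.0, -0.7, 0.1]
width: 0.0854
grasp_force: 0.0
```

drive_tool:
  deltas: [0,0.533,0.082,-0.22,0,0,0.533,0.082,-0.22,0,0,0.533,0.082,-0.22,0,0,0.533,0.082,-0.22,0,0,0.533,0.082,-0.22,0,0,0.533,0.082,-0.22,0,0,0.533,0.082,-0.22,0,0,0.533,0.082,-0.22,0]

```text
t: 12.28
tool_pos: [0.4407, 0.1091, 0.4821]
orientation: [[0.025, 1.0, 0.015], [0.769, -0.01, -0.639], [-0.638, 0.027, -0.769]]
wrist_force: [1.0, -0.8, 0.2]
width: 0.0429
grasp_force: 0.0
```

```bash
python3 -c "
from h import *
s=st()
q=np.load('q.npy');bar=U2W(q,[-.145,0,.253])[0];R=s['orientation'];z=R[:,2]
g=bar+.019*z
print(bar,g,to(s,g-.1*z),to(s,g), np.degrees(np.arctan2(z[1],z[0])))"
```

```text
12.275 [ 27.1  16.9  63.7 -38.9 113.6  16.8] [0.4407 0.1091 0.4821] w 0.0429
[[0.025, 1.0, 0.015], [0.769, -0.01, -0.639], [-0.638, 0.027, -0.769]] [ 1.  -0.8  0.2] 0.0
[0.48863275 0.01572361 0.253     ] [0.48891387 0.00358552 0.23838536] [0.076 0.043 0.156] [0.076 0.043 0.256] -88.67325489850563
```

drive_tool:
  deltas: [0.1,0.076,0.043,0.156,-0.5,0.1,0.076,0.043,0.156,-0.5,0.1,0.076,0.043,0.156,-0.5,0.1,0.076,0.043,0.156,-0.5,0.1,0.076,0.043,0.156,-0.5,0.1,0.076,0.043,0.156,-0.5,0.1,0.076,0.043,0.156,-0.5,0.1,0.076,0.043,0.156,-0.5]

```text
t: 13.28
tool_pos: [0.4885, 0.0655, 0.315]
orientation: [[-0.996, 0.089, 0.015], [0.059, 0.766, -0.64], [-0.069, -0.636, -0.768]]
wrist_force: [-0.6, -0.4, 0.2]
width: 0.0384
grasp_force: 0.0
```

```bash
python3 -c "
from h import *
import cv2
s=st()
q=np.load('q.npy');bar=U2W(q,[-.145,0,.253])[0];R=s['orientation'];z=R[:,2]
g=bar+.019*z
b=np.array([-np.sin(q[2]),np.cos(q[2]),0])
print(to(s,g),b@R, np.degrees(np.arctan2(z[1],z[0])))
print(proj('wrist',U2W(q,np.array([[-.145,.09,.253],[-.145,0,.253],[-.145,-.09,.253]]))))
cv2.imwrite('pics/w1.png',grab_frame('wrist'))"
```

```text
13.275 [ 20.9  22.   81.9 -37.1  91.3 -60.1] [0.4885 0.0655 0.315 ] w 0.0384
[[-0.996, 0.089, 0.015], [0.059, 0.766, -0.64], [-0.069, -0.636, -0.768]] [-0.6 -0.4  0.2] 0.0
[0.001 0.001 0.099] [-0.99741484  0.06044489  0.03885935] -88.65784703029001
[[326.30276058 363.63360331]
 [319.06981473 248.96500837]
 [309.94297751 104.2713217 ]]
```

View pics/w1.png

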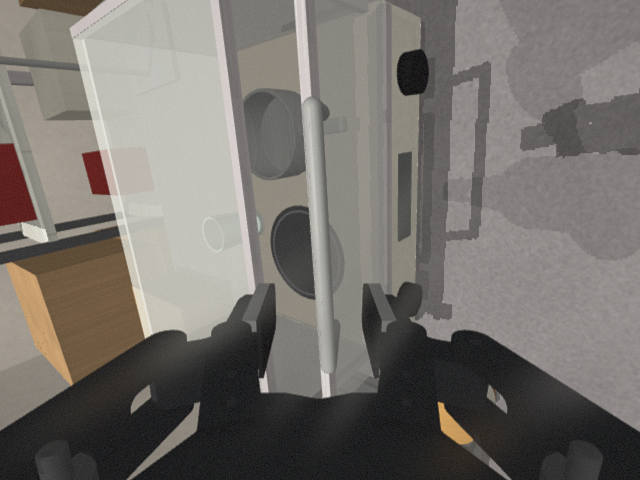

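The wrist view shows the bar running from (312,100) to (328,370), between the pads at (265,330) and (375,330), as projected. Next I advance 100 mm and grip.

drive_tool:
  deltas: [0.1,0.001,0.001,0.05,-0.02,0.1,0.001,0.001,0.08,-0.02,0.1,0.001,0.001,0.1,-0.02,0.1,0.001,0.001,0.1,-0.02]

```text
t: 13.82
tool_pos: [0.4875, 0.0022, 0.2352]
orientation: [[-0.999, 0.031, 0.012], [0.016, 0.767, -0.641], [-0.029, -0.64, -0.767]]
wrist_force: [0.0, 2.3, 0.7]
width: 0.0385
grasp_force: 0.0
```

drive_tool:
  deltas: [1,0,0,0,0,1,0,0,0,0,1,0,0,0,0,1,0,0,0,0]
  force: 30

```text
t: 14.32
tool_pos: [0.4872, 0.0044, 0.2356]
orientation: [[-1.0, 0.025, 0.017], [0.008, 0.767, -0.641], [-0.028, -0.641, -0.767]]
wrist_force: [2.0, -2.0, 5.7]
width: 0.0107
grasp_force: 29.3
```

```bash
cat >> h.py <<'E'
def door(ts,t0,R,q=np.load('q.npy')):
    f=lambda t:np.array([-.155*np.sin(t)-.035*np.cos(t),.155*np.cos(t)-.035*np.sin(t)])
    for t in ts:
        d=f(t)-f(t0); w=np.array([np.cos(q[2])*d[0],np.sin(q[2])*d[0],d[1]])
        print(t,np.round(R.T@w,4))
E
python3 -c "
from h import *
s=st();door([.04,.1,.2,.3,.4,.5,.6,.7],0,s['orientation'])"
```

```text
14.325 [ 14.7  23.3  93.4 -39.7  77.7 -60.4] [0.4872 0.0044 0.2356] w 0.0107
[[-1.0, 0.025, 0.017], [0.008, 0.767, -0.641], [-0.028, -0.641, -0.767]] [ 2.  -2.   5.7] 29.34489816427231
0.04 [-0.0001  0.0057 -0.0028]
0.1 [-0.0003  0.0145 -0.0065]
0.2 [-0.0006  0.0295 -0.0116]
0.3 [-0.0008  0.045  -0.0151]
0.4 [-0.0009  0.0608 -0.017 ]
0.5 [-0.001   0.0767 -0.0174]
0.6 [-0.001   0.0925 -0.0162]
0.7 [-0.001   0.1081 -0.0134]
```

Gripped (width 10.7 mm, 29 N). Now I lower along the arc.

drive_tool:
  deltas: [1,0,0.0057,-0.0028,0,1,0,0.0145,-0.0065,0,1,-0.0005,0.0295,-0.0116,0,1,-0.001,0.045,-0.015,0,1,-0.001,0.061,-0.017,0,1,-0.001,0.0767,-0.0174,0,1,-0.001,0.0925,-0.0162,0,1,-0.001,0.108,-0.0134,0]

```text
t: 15.32
tool_pos: [0.4898, 0.0968, 0.174]
orientation: [[-1.0, 0.022, 0.015], [0.008, 0.768, -0.64], [-0.025, -0.64, -0.768]]
wrist_force: [5.2, 1.8, 2.0]
width: 0.0111
grasp_force: 30.8
```

```bash
python3 -c "
from h import *
s=st();door([.8,.9,1,1.1,1.2,1.3,1.4,1.5],.7,s['orientation'])"
```

```text
15.325 [ 23.8  31.6  90.1 -37.1  78.7 -51. ] [0.4898 0.0968 0.174 ] w 0.0111
[[-1.0, 0.022, 0.015], [0.008, 0.768, -0.64], [-0.025, -0.64, -0.768]] [5.2 1.8 2. ] 30.835166573524475
0.8 [0.0001 0.0153 0.0044]
0.9 [0.0002 0.03   0.0102]
1 [0.0004 0.0441 0.0175]
1.1 [0.0006 0.0574 0.0262]
1.2 [0.0009 0.0698 0.0361]
1.3 [0.0013 0.0811 0.0473]
1.4 [0.0017 0.0913 0.0595]
1.5 [0.0022 0.1002 0.0727]
```

drive_tool:
  deltas: [1,0,0.0153,0.0044,0,1,0,0.03,0.0102,0,1,0.0004,0.0441,0.0175,0,1,0.0006,0.0574,0.0262,0,1,0.001,0.0698,0.0361,0,1,0.001,0.0811,0.0473,0,1,0.002,0.0913,0.0595,0,1,0.002,0.1,0.072,0]

```text
t: 16.32
tool_pos: [0.4908, 0.1252, 0.0581]
orientation: [[-1.0, 0.023, 0.014], [0.009, 0.763, -0.646], [-0.026, -0.646, -0.763]]
wrist_force: [-7.9, 11.6, 75.0]
width: 0.0111
grasp_force: 38.5
```

drive_tool:
  deltas: [1,0,0,0,0,1,0,0,0,0]

```text
t: 16.58
tool_pos: [0.4909, 0.1246, 0.0578]
orientation: [[-1.0, 0.024, 0.014], [0.009, 0.764, -0.645], [-0.026, -0.645, -0.764]]
wrist_force: [4.6, -9.2, 16.4]
width: 0.011
grasp_force: 32.6
```

```bash
python3 -c "
from h import *
s=st();q=np.load('q.npy');p=s['tool_pos']-.019*s['orientation'][:,2];h=U2W(q,[-.11,0,.098])[0]
d=p-h;print('bar',p,'r',np.linalg.norm(d), 'theta',np.arctan2(d[1],d[2])-np.arctan2(35,155))"
```

```text
16.575 [ 26.4  42.5  91.8 -38.3  70.3 -41.2] [0.4909 0.1246 0.0578] w 0.011
[[-1.0, 0.024, 0.014], [0.009, 0.764, -0.645], [-0.026, -0.645, -0.764]] [ 4.6 -9.2 16.4] 32.55303829908371
bar [0.49064395 0.13690413 0.07230202] r 0.15829128392877048 theta 1.5118184254951816
```

The door is fully down on its stop (about 1.5 rad). I release and back off along the tool axis.

drive_tool:
  deltas: [0.1,0,0,0,0,0.1,0,0,0,0,0.1,0,0,-0.03,0,0.1,0,0,-0.07,0,0.1,0,0,-0.12,0]

```text
t: 17.2
tool_pos: [0.4874, 0.204, 0.147]
orientation: [[-1.0, 0.02, 0.009], [0.01, 0.767, -0.641], [-0.02, -0.641, -0.767]]
wrist_force: [0.5, -0.0, -0.7]
width: 0.0382
grasp_force: 0.0
```

```bash
python3 -c "
from h import *
s=st();q=np.load('q.npy');h=to(s,U2W(q,[-.24,-.075,.29])[0]);print(h)"
```

```text
17.2 [ 32.9  39.2  80.4 -33.   85.3 -45.9] [0.4874 0.204  0.147 ] w 0.0382
[[-1.0, 0.02, 0.009], [0.01, 0.767, -0.641], [-0.02, -0.641, -0.767]] [ 0.5 -0.  -0.7] 0.0
[ 0.066 -0.163 -0.052]
```

drive_tool:
  deltas: [0,0.066,-0.163,-0.052,0.5,0,0.066,-0.163,-0.052,0.5,0,0.066,-0.163,-0.052,0.5,0,0.066,-0.163,-0.052,0.5,0,0.066,-0.163,-0.052,0.5,0,0.066,-0.163,-0.052,0.5,0,0.066,-0.163,-0.052,0.5,0,0.066,-0.163,-0.052,0.5]

```text
t: 18.2
tool_pos: [0.4178, 0.1125, 0.2892]
orientation: [[-0.044, 0.999, 0.011], [0.767, 0.041, -0.64], [-0.64, -0.02, -0.768]]
wrist_force: [-0.0, -1.5, 0.4]
width: 0.0426
grasp_force: 0.0
```

```bash
python3 -c "
from h import *
import cv2
s=st()
cv2.imwrite('pics/w2.png',grab_frame('wrist'));cv2.imwrite('pics/s2.png',grab_frame('scene'))"
```

```text
18.2 [ 28.6  19.7  89.6 -34.6  91.5  31.5] [0.4178 0.1125 0.2892] w 0.0426
[[-0.044, 0.999, 0.011], [0.767, 0.041, -0.64], [-0.64, -0.02, -0.768]] [-0.  -1.5  0.4] 0.0
```

View pics/w2.png

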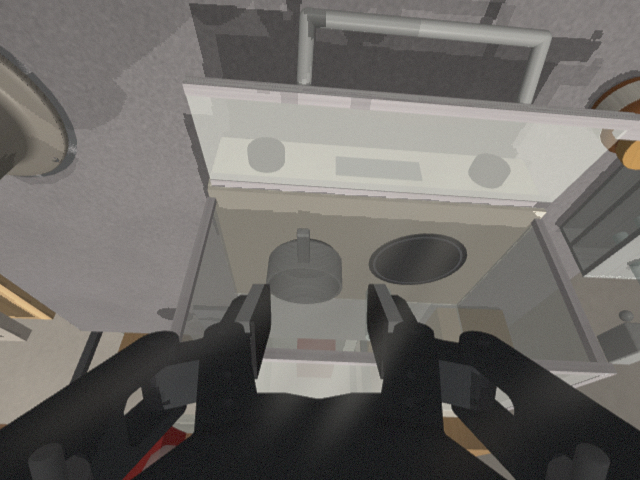

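The wrist view shows the door down at the top of the picture, the pan handle running from its end at (303,229) to the pan wall at (304,258), and the large zone centred at (418,259).

```bash
cat > m.py <<'E'
from h import *
q=np.load('q.npy');c,s_=np.cos(q[2]),np.sin(q[2])
inv=lambda p:(np.round(1000*np.array([c*(p[0]-q[0])+s_*(p[1]-q[1]),-s_*(p[0]-q[0])+c*(p[1]-q[1])]),1))
E
python3 -c "
from m import *
s=sense()
print('zone pred',proj('wrist',U2W(q,[.015,.076,.1])))
for uv in [(303.5,229),(304.5,236),(304.5,258)]: print(inv(ray('wrist',uv,.138)))
print('zone',inv(ray('wrist',(418,259),.1)),'pan rim l,r',inv(ray('wrist',(267,267),.145)),inv(ray('wrist',(342,267),.145)))
z=s['orientation'][:,2]
for x,y in((-.073,-.0775),): 
  g=U2W(q,[x,y,.133])[0]+.012*z; print(to(s,g-.1*z),to(s,g))
"
```

```text
zone pred [[414.20277043 262.8968413 ]]
[-94.9 -80.8]
[-82.7 -79.2]
[-39.2 -77.1]
zone [ 4.7 78. ] pan rim l,r [ -25.2 -120.6] [-35.8 -32.5]
[-0.027 -0.013  0.138] [-0.027 -0.013  0.238]
```

```bash
python3 -c "
from m import *
s=sense();z=s['orientation'][:,2]
g=U2W(q,[-.070,-.079,.133])[0]+.015*z; print(to(s,g-.1*z),to(s,g),g)
"
```

```text
[-0.029 -0.015  0.143] [-0.029 -0.015  0.243] [ 0.4070593  -0.0658839   0.12148136]
```

drive_tool:
  deltas: [-0.2,-0.029,-0.015,0.06,0.01,-0.2,-0.029,-0.015,0.12,0.01,-0.2,-0.029,-0.015,0.143,0.01,-0.2,-0.029,-0.015,0.18,0.01,-0.2,-0.029,-0.015,0.21,0.01,-0.2,-0.029,-0.015,0.23,0.01,-0.2,-0.029,-0.015,0.243,0.01,-0.2,-0.029,-0.015,0.243,0.01]

```text
t: 19.3
tool_pos: [0.4074, -0.0666, 0.1219]
orientation: [[-0.02, 1.0, 0.011], [0.768, 0.022, -0.641], [-0.641, -0.004, -0.768]]
wrist_force: [0.1, -0.1, 0.0]
width: 0.0514
grasp_force: 0.0
```

```bash
python3 -c "
from m import *
import cv2
s=st();print('grasp pt',inv(s['tool_pos']-.019*s['orientation'][:,2]))
w=grab_frame('wrist');sc=cv2.resize(grab_frame('scene')[30:270,200:520],(640,480),interpolation=cv2.INTER_CUBIC)
cv2.imwrite('pics/w3.png',cv2.resize(np.hstack([w[100:460,150:490],sc[60:420,100:560]]),(800,360)))"
```

```text
19.3 [  8.   24.6 115.4 -48.9  57.5  40.5] [ 0.4074 -0.0666  0.1219] w 0.0514
[[-0.02, 1.0, 0.011], [0.768, 0.022, -0.641], [-0.641, -0.004, -0.768]] [ 0.1 -0.1  0. ] 0.0
grasp pt [-71.9 -78.8]
```

View pics/w3.png

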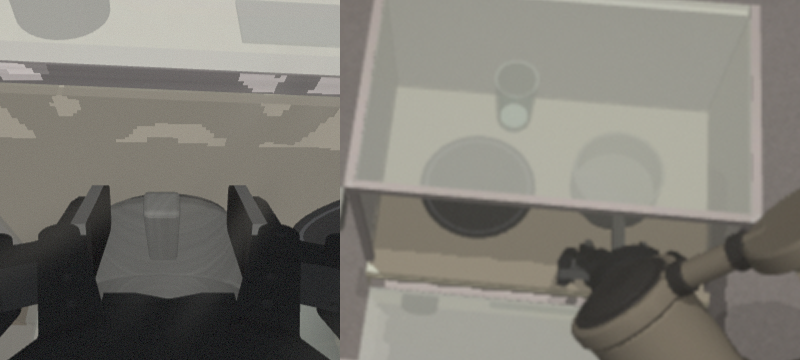

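The handle lies between the pads, with its end at crop pixel (162,205) and the pads at 100 and 235. Close.

drive_tool:
  deltas: [1,0,0,0,0,1,0,0,0,0,1,0,0,0,0,1,0,0,0,0]
  force: 30

```text
t: 19.9
tool_pos: [0.4077, -0.0662, 0.1227]
orientation: [[-0.017, 1.0, 0.013], [0.768, 0.021, -0.641], [-0.641, -0.001, -0.768]]
wrist_force: [-2.4, 3.5, 5.2]
width: 0.0134
grasp_force: 30.2
```

```bash
python3 -c "
from m import *
s=st();print('grasp pt',inv(s['tool_pos']-.019*s['orientation'][:,2]))
R=s['orientation'];y=R[:,1];hd=-R[:,0]; 
# handle dir = horizontal perpendicular to tool y, to pan centre
n=np.array([y[1],-y[0],0]);n/=np.linalg.norm(n)
gp=s['tool_pos']-.019*R[:,2]; 
for k in(.091,): cen=gp+k*n; print('pan est',inv(cen))
zl=U2W(q,[.015,.076,.1])[0]; d=zl-cen; d[2]=0; print('shift',np.round(R.T@d,4))"
```

```text
19.9 [  8.1  24.5 115.4 -48.9  57.5  40.6] [ 0.4077 -0.0662  0.1227] w 0.0134
[[-0.017, 1.0, 0.013], [0.768, 0.021, -0.641], [-0.641, -0.001, -0.768]] [-2.4  3.5  5.2] 30.189998745918274
grasp pt [-72.2 -78.5]
pan est [ 18.6 -73.1]
shift [-0.0041  0.1491  0.0032]
```

Gripped at 13.4 mm, which matches the 14 mm handle. Now I slide it.

drive_tool:
  deltas: [1,-0.0004,0.012,0.0003,0,1,-0.0008,0.035,0.0006,0,1,-0.0014,0.06,0.001,0,1,-0.002,0.085,0.0015,0,1,-0.0026,0.11,0.002,0,1,-0.003,0.132,0.0024,0,1,-0.0035,0.149,0.0027,0,1,-0.0035,0.149,0.0027,0]

```text
t: 20.9
tool_pos: [0.5578, -0.0682, 0.1226]
orientation: [[-0.017, 1.0, 0.013], [0.767, 0.022, -0.641], [-0.641, -0.001, -0.767]]
wrist_force: [0.6, -3.0, 2.6]
width: 0.0131
grasp_force: 29.1
```

```bash
python3 -c "
from m import *
import cv2
s=st();print('grasp pt',inv(s['tool_pos']-.019*s['orientation'][:,2]))
cv2.imwrite('pics/side4.png',grab_frame('side'))
a=cv2.resize(cv2.imread('pics/side4.png')[190:340,130:330],(800,600),interpolation=cv2.INTER_CUBIC);cv2.imwrite('pics/side4c.png',a)"
```

```text
20.9 [  5.8  35.6  92.6 -45.2  64.2  29.6] [ 0.5578 -0.0682  0.1226] w 0.0131
[[-0.017, 1.0, 0.013], [0.767, 0.022, -0.641], [-0.641, -0.001, -0.767]] [ 0.6 -3.   2.6] 29.12738710641861
grasp pt [-75.9  71.5]
```

View pics/side4c.png

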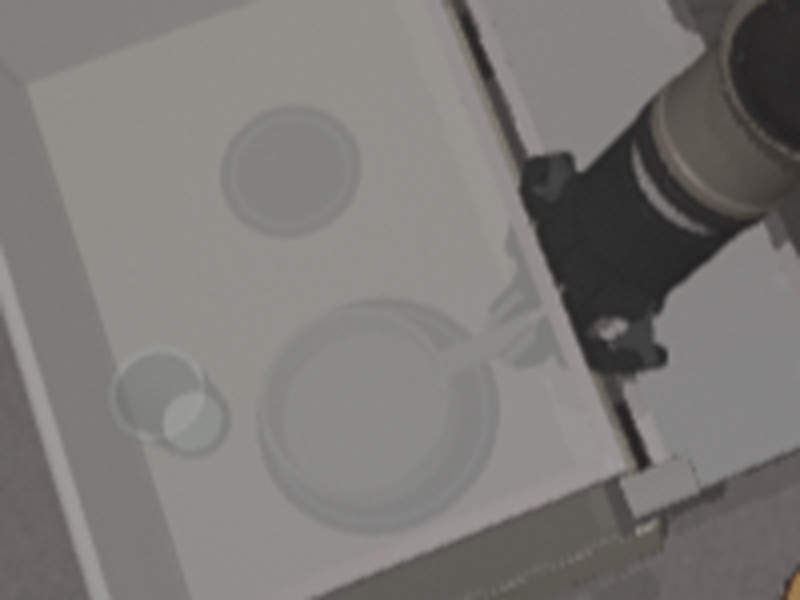

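The side view shows the pan on the large zone, rim centre near crop (361,404), with the zone centre at (379,416). I check this against the projected parallax.

```bash
python3 -c "
from m import *
f=lambda u,v:(130+u/4,190+v/4)
print('rim',inv(ray('side',f(361,404),.145)),'bottom', inv(ray('side',f(379,416),.1)))
print((proj('side',U2W(q,np.array([[.015,.076,.145],[.015,.076,.1]])))-[130,190])*4)"
```

```text
rim [16.6 80.6] bottom [13.9 77.9]
[[361.01831612 394.90139873]
 [375.90425005 413.51252737]]
```

The pan is within about 4 mm of the zone centre. I let go and back out along the tool axis.

drive_tool:
  deltas: [-0.2,0,0,0,0,-0.2,0,0,0,0,-0.2,0,0,0,0,-0.2,0,0,-0.03,0,-0.2,0,0,-0.08,0,-0.2,0,0,-0.14,0,-0.2,0,0,-0.2,0,-0.2,0,0,-0.24,0]

```text
t: 21.95
tool_pos: [0.5538, 0.088, 0.3089]
orientation: [[-0.017, 1.0, 0.015], [0.769, 0.023, -0.639], [-0.64, 0.001, -0.769]]
wrist_force: [-0.3, 0.5, 1.0]
width: 0.0509
grasp_force: 0.0
```

```bash
python3 -c "
from m import *
import cv2
s=st();print(to(s,[.488,.22,.20]))
cv2.imwrite('pics/sc5.png',grab_frame('scene'))
a=cv2.imread('pics/sc5.png')[30:270,200:520];b=cv2.resize(grab_frame('side')[170:350,100:340],(480,360))
a=cv2.resize(a,(480,360));cv2.imwrite('pics/c5.png',cv2.resize(np.hstack([a,b]),(800,300)))"
```

```text
21.95 [ 20.6  29.6  70.6 -37.2  94.1  21.4] [0.5538 0.088  0.3089] w 0.0509
[[-0.017, 1.0, 0.015], [0.769, 0.023, -0.639], [-0.64, 0.001, -0.769]] [-0.3  0.5  1. ] 0.0
[ 0.172 -0.063 -0.002]
```

View pics/c5.png

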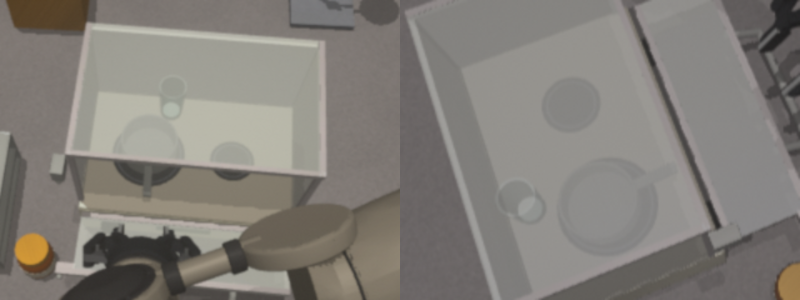

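The left view (scene) and the right view (side) show the pan standing on the large zone with the beaker untouched and the front still down. Next I go back to the bar.

drive_tool:
  deltas: [0.1,0.172,-0.063,0,-0.51,0.1,0.172,-0.063,0,-0.51,0.1,0.172,-0.063,0,-0.51,0.1,0.172,-0.063,0,-0.51,0.1,0.172,-0.063,0,-0.51,0.1,0.172,-0.063,0,-0.51,0.1,0.172,-0.063,0,-0.51,0.1,0.172,-0.063,0,-0.51]

```text
t: 23.05
tool_pos: [0.4875, 0.2158, 0.1953]
orientation: [[-0.999, 0.046, 0.011], [0.029, 0.767, -0.641], [-0.038, -0.64, -0.767]]
wrist_force: [0.1, 0.2, 0.3]
width: 0.0387
grasp_force: 0.0
```

```bash
python3 -c "
from m import *
s=st();z=s['orientation'][:,2];g=np.array([.4909,.1255,.0585]);print(to(s,g-.1*z),to(s,g),np.array([-np.sin(q[2]),np.cos(q[2]),0])@s['orientation'])"
```

```text
23.05 [ 33.9  36.9  76.3 -32.6  91.1 -47.1] [0.4875 0.2158 0.1953] w 0.0387
[[-0.999, 0.046, 0.011], [0.029, 0.767, -0.641], [-0.038, -0.64, -0.767]] [0.1 0.2 0.3] 0.0
[-0.001  0.018  0.063] [-0.001  0.018  0.163] [-0.99924227  0.01778197  0.03462213]
```

drive_tool:
  deltas: [0.1,-0.001,0.018,0.055,0,0.1,-0.001,0.018,0.1,0,0.1,-0.001,0.018,0.14,0,0.1,-0.001,0.018,0.163,0,0.1,-0.001,0.018,0.163,0]

```text
t: 23.68
tool_pos: [0.4903, 0.1243, 0.0582]
orientation: [[-0.999, 0.052, 0.008], [0.035, 0.766, -0.642], [-0.039, -0.641, -0.767]]
wrist_force: [0.1, 0.9, 0.0]
width: 0.0386
grasp_force: 0.0
```

drive_tool:
  deltas: [1,0,0,0,0,1,0,0,0,0,1,0,0,0,0,1,0,0,0,0]
  force: 40

```text
t: 24.18
tool_pos: [0.4923, 0.1268, 0.0606]
orientation: [[-0.998, 0.054, 0.014], [0.032, 0.768, -0.64], [-0.045, -0.639, -0.768]]
wrist_force: [0.7, 1.8, 4.5]
width: 0.0106
grasp_force: 39.3
```

```bash
python3 -c "
from m import *
s=st();door([1.4,1.3,1.2,1.1,1.,.9,.8,.7],1.49,s['orientation'])"
```

```text
24.175 [ 26.4  42.3  91.5 -38.   70.4 -39.9] [0.4923 0.1268 0.0606] w 0.0106
[[-0.998, 0.054, 0.014], [0.032, 0.768, -0.64], [-0.045, -0.639, -0.768]] [0.7 1.8 4.5] 39.28354203701019
1.4 [-0.0007 -0.008  -0.0118]
1.3 [-0.0014 -0.0182 -0.024 ]
1.2 [-0.0021 -0.0295 -0.0352]
1.1 [-0.0028 -0.0418 -0.0451]
1.0 [-0.0034 -0.0551 -0.0538]
0.9 [-0.0041 -0.0692 -0.0611]
0.8 [-0.0046 -0.0839 -0.067 ]
0.7 [-0.0052 -0.0992 -0.0713]
```

The bar is gripped (10.6 mm). I raise it along the arc.

drive_tool:
  deltas: [1,-0.0007,-0.008,-0.0118,0,1,-0.0014,-0.0182,-0.024,0,1,-0.002,-0.0295,-0.0352,0,1,-0.0028,-0.0418,-0.0451,0,1,-0.0034,-0.055,-0.0538,0,1,-0.004,-0.069,-0.061,0,1,-0.0046,-0.084,-0.067,0,1,-0.0052,-0.099,-0.0713,0]

```text
t: 25.18
tool_pos: [0.4914, 0.0989, 0.1799]
orientation: [[-0.998, 0.054, 0.017], [0.031, 0.771, -0.635], [-0.048, -0.634, -0.772]]
wrist_force: [-0.0, 15.9, 4.7]
width: 0.0105
grasp_force: 41.4
```

```bash
python3 -c "
from m import *
s=st();door([.6,.5,.4,.3,.2,.12,.05,0],.7,s['orientation'])"
```

```text
25.175 [ 23.8  31.2  89.5 -36.8  79.2 -49.8] [0.4914 0.0989 0.1799] w 0.0105
[[-0.998, 0.054, 0.017], [0.031, 0.771, -0.635], [-0.048, -0.634, -0.772]] [-0.  15.9  4.7] 41.38338267803192
0.6 [-0.0005 -0.0156 -0.0029]
0.5 [-0.001  -0.0314 -0.0042]
0.4 [-0.0014 -0.0473 -0.004 ]
0.3 [-0.0017 -0.0631 -0.0022]
0.2 [-0.0019 -0.0786  0.0012]
0.12 [-0.0021 -0.0907  0.0051]
0.05 [-0.0022 -0.101   0.0092]
0 [-0.0022 -0.1082  0.0126]
```

drive_tool:
  deltas: [1,-0.0005,-0.0156,-0.001,0,1,-0.001,-0.0314,-0.001,0,1,-0.0014,-0.0473,0.0,0,1,-0.0015,-0.0631,0.002,0,1,-0.0015,-0.0786,0.0055,0,1,-0.0015,-0.0907,0.0095,0,1,-0.0015,-0.101,0.0136,0,1,-0.0015,-0.1084,0.017,0]

```text
t: 26.18
tool_pos: [0.4881, 0.0027, 0.2376]
orientation: [[-0.998, 0.056, 0.019], [0.031, 0.769, -0.639], [-0.05, -0.637, -0.769]]
wrist_force: [0.7, 38.9, 10.2]
width: 0.0104
grasp_force: 48.6
```

```bash
python3 -c "
from m import *
s=st();print(to(s,[.4872,.0044,.2356]))"
```

```text
26.175 [ 14.4  23.   93.3 -39.6  77.6 -59. ] [0.4881 0.0027 0.2376] w 0.0104
[[-0.998, 0.056, 0.019], [0.031, 0.769, -0.639], [-0.05, -0.637, -0.769]] [ 0.7 38.9 10.2] 48.56636703014374
[0.001 0.003 0.   ]
```

The front is pressed home at about 39 N. I ease off, release and back away.

drive_tool:
  deltas: [1,0,0,0,0,1,0,0.0015,0,0,0.1,0,0.0015,0,0,0.1,0,0.0015,0,0,0.1,0,0.0015,0,0,0.1,0,0.0015,-0.03,0,0.1,0,0.0015,-0.08,0,0.1,0,0.0015,-0.14,0]

```text
t: 27.18
tool_pos: [0.4845, 0.0927, 0.3415]
orientation: [[-0.999, 0.053, 0.01], [0.034, 0.767, -0.641], [-0.041, -0.64, -0.768]]
wrist_force: [1.0, 0.4, 0.3]
width: 0.0385
grasp_force: 0.0
```

drive_tool:
  deltas: [0.1,0,0.1,-0.05,0,0.1,0,0.2,-0.1,0,0.1,0,0.2,-0.1,0,0.1,0,0.2,-0.1,0]

```text
t: 27.68
tool_pos: [0.4939, 0.3124, 0.2881]
orientation: [[-0.999, 0.051, 0.012], [0.031, 0.767, -0.641], [-0.041, -0.64, -0.767]]
wrist_force: [0.5, -0.2, -0.2]
width: 0.0381
grasp_force: 0.0
```

```bash
python3 -c "
from m import *
import cv2
s=st()
a=grab_frame('side');b=cv2.imread('pics/side0.png');g=lambda i:cv2.cvtColor(i,cv2.COLOR_BGR2GRAY).astype(np.float32)
for n,(x,y,w,h) in dict(bar=(225,150,80,115),roof=(100,140,110,40)).items():
  print(n,cv2.phaseCorrelate(g(b)[y:y+h,x:x+w],g(a)[y:y+h,x:x+w],cv2.createHanningWindow((w,h),cv2.CV_32F)))
f=lambda i:cv2.resize(i[120:345,90:390],(400,300),interpolation=cv2.INTER_CUBIC)
cv2.imwrite('pics/fin.png',np.hstack([f(b),f(a)]))"
```

```text
27.675 [ 40.1  40.9  53.8 -32.  109.9 -51.7] [0.4939 0.3124 0.2881] w 0.0381
[[-0.999, 0.051, 0.012], [0.031, 0.767, -0.641], [-0.041, -0.64, -0.767]] [ 0.5 -0.2 -0.2] 0.0
bar ((0.05697457932221539, -0.04672046261445928), 1.0209389057755471)
roof ((-0.06291149905971594, -0.06361131532247555), 0.9032945827643076)
```

View pics/fin.png

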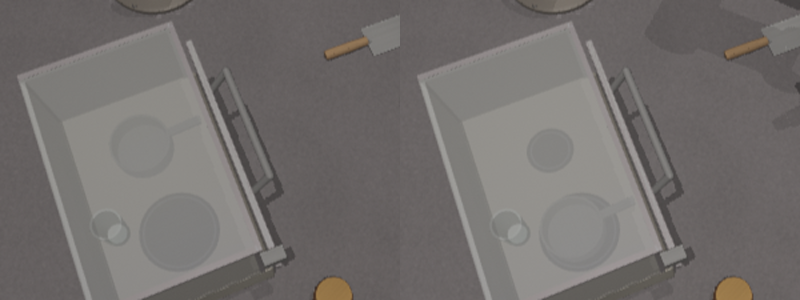

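The door and bar sit where they were at the start (within 0.1 px), the pan is on the large zone, and the beaker, jar and spatula have not moved. I hand in.

```bash
python3 -c "
from plant import *
print(hand_in())"
```

```text
the job is handed in; nothing more can be done
None
```

I handed the job in at about 28 s. The front was lowered under grip, the pan slid to within about 4 mm of the large zone's centre and let go, and the front pressed home past its catch; the hand-in call gave no verdict.

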